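# Clip the receiving tray under the dispenser and work the pump

## Robot

A 7-joint arm with a two-finger parallel gripper is mounted at the origin on the work surface. World frame = base frame: x ahead of the robot, y to its left, z up, the work surface at z = 0. Lengths are in m, angles in rad, forces in N, time in s.
With the tool pointing down it reaches from about 0.425 to 0.925 m from the base axis. Payload 6.8 kg.
Tool frame: the origin (TCP) lies at the very end of the fingers, on their centre line; the grasp point (between the pads) lies 19 mm behind it (grasp_offset is the distance from the TCP to the grasp point, in m); z points along the fingers, y is the line along which they close (so a half turn about z gives the same grasp; the last joint's range is limited). The gripper opens to 88 mm and grips with 3 to 60 N. Pads are 20 mm wide; open, the fingers measure 115 mm over their backs; the gripper's body (75 mm by 178 mm) begins 61 mm behind the grasp point.
Start: joints at [1.021, 0.477, 0.022, 1.555, -0.011, 1.109, -0.083], TCP at [0.289, -0.61, 0.223] pointing down, gripper open.
Joint ranges: [-2.96, 2.96], [-0.34, 2.1], [-1.41, 1.46], [0.24, 2.44], [-1.37, 4.51], [0.17, 1.92], [-2.96, 2.96]. Speed limits (rad/s): [2.39, 2.39, 3.14, 3.14, 3.14, 3.14, 3.14].

## Interface

Orientations are given as a rotation vector (axis times angle).
In Python, from bench import * gives the robot as it stands.
- The arm moves only by the shell command python3 -m creep 'ROWS'. ROWS is JSON, a list of rows, each a list of 7 numbers: the opening, from 0 (shut) to 1 (fully open), then the shift along the tool's x, y, z in mm, then the turn, a rotation vector about the tool's x, y, z in rad. In form: [[hand, tx, ty, tz, ax, ay, az], ...]. A call has 1 to 10 rows; each row shifts and turns the commanded pose from where the row before left it, along the tool's axes as they then stand; what a row does not reach is not made up. A row lasts 1/8 s, in which the tool goes at most 62.5 mm and 10.7 degrees, less where a joint would pass 70% of its speed; a pose out of reach is approached as far as the arm can. A call is refused whole if a number of a shift passes 62.5 or a number of a turn 0.188, either way. A call with a gripper value outside its range is refused whole. The fingers move at their own pace and stop on an object; the grip force is fixed at half the most. Time passes only in rows, so rows that do not move let the fingers close. It gives the time, the measured TCP pose, the force, the opening and the grip force at its end, in the units of the state.
- state(): the state, without advancing time (a new reading comes with each control period).
- camera(name): name is "scene" or "top" or "wrist"; returns (picture, depth): 420x560x3 uint8, blue, green, red; 420x560 float32, m along the optical axis (not along the pixel's ray), 0 where there is no reading.
- camera_model(name): a dict with "mtx" (3x3 intrinsics, pixels), "eye" and "orientation" of the camera in the world. Camera axes: x right, y down, z forward; pixel columns grow to the right and rows downward; lengths in m; the calibration is good to about 2 mm. A picture is of the moment at which its call begins: read the wrist's pose just before it. camera_model takes no time and is no camera call; for the wrist camera it gives the pose at the moment of the call.
- job_done(): hands the job in; it is judged then, once.
The state is a dict: "clock": time; "q": joint angles; "qvel": joint speeds; "tau": joint torques, N m; "tool_pos": TCP position; "orientation": TCP orientation; "wrist_force": force on the tool from outside, world axes, zero at the start; "torque": the same for the moment, N m; "width": finger opening in m; "grasp_force": force on a finger pad.
Only numpy, scipy, OpenCV 4.12 (cv2) and the standard library are available. Lean on these libraries where they do the work, as an engineer would, in place of code of your own. Each camera call takes 0.05 s, during which the arm holds its last target. There are 200 camera calls.

## Task

Take the steel tray (its upright tab is the handle) and bring it, tab end last, between the rails under the canopy of the dispensing station; pushing the sprung back plate back with it, set it down flat behind the front sill, so that it stays clipped there when let go. Then press the pump cap of the station's bottle right down and let it come up again. Do not press the pump before the tray is in place, and leave the other glassware and bottles where they stand.

Things in the scene. Friction and masses are not known exactly. Their poses are not given: they have to be found in the camera images.
- tray_centre (a point): Loose open-topped steel tray, 110 long (x) x 70 wide (y) x 30 mm high, walls and floor 4 mm, 0.14 to 0.28 kg, standing upright on the bench. A tab rises from its -x end: 24 mm along x, 12 mm thick (y), top 80 mm above the tray's underside. This point: the tray's middle, 15 mm above its underside. x runs from the tab end to the plain end, z up.
- tray_tab (a point): The point to grip on the tray's tab: 43 mm from the tray's middle towards -x, 60 mm above the underside, 20 mm under the tab's top; pinch the 12 mm thickness, fingers closing along the tray's y. Axes as the tray's.
- station: The fixed dispensing station. Origin: on the bench, under the middle of the tray's seat; x points into the bay (its open front faces -x), z up. Seat floor 6 mm above the bench. Side rails: inner faces at y = +-38 mm, tops 26 mm above the bench, x from -65 to 57, with flared mouths reaching out to x = -95, y = +-55.
- seat (a point): Where tray_centre is when the tray is clipped in: station x = 0, y = 0, 21 mm above the bench (the tab's grip point is then at x = -43, 66 mm above the bench). Axes as the station's and as the seated tray's.
- sill_top (a point): Middle of the top of the front sill, a bar across the mouth of the seat: station x from -65.5 to -55.5 mm, its top 14 mm above the bench, 8 mm above the seat floor. The tray must pass over it and come down behind it.
- canopy_edge (a point): Middle of the underside of the canopy's front edge, station x = -65, 190 mm above the bench. The clear canopy runs from there to x = 111, y = +-62, top 200 mm above the bench, on two posts at x = 104, y = +-50. It juts 22 mm out beyond the seated tab's centre: a gripper pointing straight down strikes it, so lean it back out of the bay about 40 degrees, fingers pointing in and down.
- backplate (a joint): Travel (m) of the sprung back plate along station +x: 0 untouched, 0.020 end stop. Plate 60 mm wide, 9 to 35 mm above the bench, face at station x = 51 mm when untouched. It pushes with 2 N plus 0.4 N per mm. The clipped tray holds it at 0.004; to come down behind the sill the tray must push it further (0.008 to 0.014 is good); then the spring presses the tray against the sill.
- pump_top (a point): Centre of the flat top of the pump cap, a 40 mm disc on the station's bottle (72 mm across, behind the bay at station x = 165 mm, y = 0), 216 mm above the bench when up, 16 mm above the canopy's top. An 8 mm spout runs from the bottle's neck to over the seat's middle; its bent end hangs 131 mm above the bench.
- pump_cap (a joint): How far (m) the pump cap is pressed down: 0 up, 0.010 fully down. It springs back; it starts to move at about 2 N and takes about 8 N to go fully down.
- wash_bottle: Bystander: white wash bottle, red cap, 68 mm across, 170 mm high. Origin under its centre.
- beaker: Bystander: glass beaker, 72 mm across, 90 mm high. Origin under its centre.
- oil_bottle: Bystander: green glass bottle, 56 mm across, 200 mm high. Origin under its centre.
Things that resemble listed ones, but are neither listed nor needed, are in the scene too. Leave any pink look-alike of the part that bears tray_centre alone.

How it is judged:
By the outcome, as a careful person would: the job done as asked, in the order asked, and still so for the second after the job is handed in, with the robot touching nothing.
It also fails if it takes over 48 s, if anything falls off the work surface, if the arm or the gripper's body presses on something with over 40 N, if the wrist force passes 120 N, or if a joint passes its speed limit or range.

## Working session

There is one attempt and no reset: what is moved stays moved. The work goes in short steps, Python scripts to look and compute and a shell command to move; the robot and the scene stay as the last step left them, time stands still between calls to the robot, and variables do not carry over. Pictures are saved under pics/ and viewed, at most 10 in all, crops included, and the job is handed in when it is done.

```bash
ls; mkdir -p pics; python3 - <<'E'
from bench import *
import cv2,numpy as np
s=state();print(s)
for n in("scene","top"):
    p,d=camera(n);cv2.imwrite(f"pics/{n}0.png",p);np.save(f"pics/{n}0.npy",d);m=camera_model(n);print(n,m)
E
```

```text
pics
{'clock': 0.0, 'q': array([ 1.02089295,  0.47777934,  0.02235398,  1.55642064, -0.01151502,
        1.10931599, -0.08307612]), 'qvel': array([-0.00114855,  0.00273534, -0.00090136, -0.00028659,  0.0007636 ,
        0.00093682, -0.00106123]), 'tau': array([ 1.08192691e-05, -5.82858467e+01,  1.53470524e+00, -2.72609836e+01,
       -5.42852387e-02,  1.70774153e-02,  1.44579712e-04]), 'tool_pos': array([ 0.28833778, -0.60965745,  0.22170894]), 'orientation': array([-3.06356580e+00, -6.88016476e-01,  8.08513671e-04]), 'wrist_force': array([-0.12512914, -0.33449295, -0.24024803]), 'torque': array([0.0179411 , 0.0482517 , 0.03168999]), 'grasp_force': 0.0, 'width': 0.08800002887089836}
scene {'mtx': array([[480.36592754,   0.        , 279.48372784],
       [  0.        , 480.36592754, 213.33509569],
       [  0.        ,   0.        ,   1.        ]]), 'eye': array([1.19596395, 0.40150395, 0.68439401]), 'orientation': array([-1.20535447, -2.15720569,  1.10624449])}
top {'mtx': array([[478.11088621,   0.        , 272.77829462],
       [  0.        , 478.11088621, 208.36697383],
       [  0.        ,   0.        ,   1.        ]]), 'eye': array([0.42593661, 0.01000404, 1.04352154]), 'orientation': array([-2.14711335,  2.09793516, -0.17167098])}
```

View pics/scene0.png

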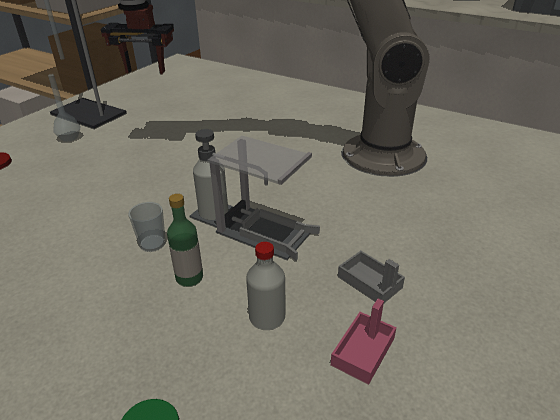

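View pics/top0.png

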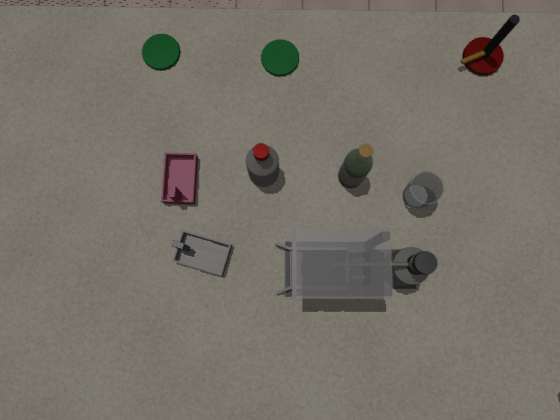

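The scene view shows the steel tray at (370,272) with its tab at (391,272), the pink look-alike at (363,347), and the station at (260,200) with its mouth to the right. In the top view the tray is at (203,254) with its tab at (183,246), the station mouth is at column 285, and the pump cap is at (424,263).

```bash
cat > h.py <<'E'
import numpy as np,cv2
from scipy.spatial.transform import Rotation as R
def ray(m,uv):
    uv=np.atleast_2d(uv).astype(float)
    d=np.c_[uv,np.ones(len(uv))]@np.linalg.inv(m["mtx"]).T
    return d@R.from_rotvec(m["orientation"]).as_matrix().T
def plane(m,uv,z):
    d=ray(m,uv);return m["eye"]+d*((z-m["eye"][2])/d[:,2])[:,None]
def cloud(m,dep):
    v,u=np.indices(dep.shape);uv=np.c_[u.ravel(),v.ravel()]
    return (m["eye"]+ray(m,uv)*dep.ravel()[:,None]).reshape(*dep.shape,3)
E
python3 - <<'E'
from bench import *
from h import *
m=camera_model("top");p=cv2.imread("pics/top0.png");d=np.load("pics/top0.npy");C=cloud(m,d)
print("bench z",np.median(C[300:400,100:200,2]), C[210,280])
def box(zlo,zhi,u0,u1,v0,v1,name):
    M=np.zeros(d.shape,bool);M[v0:v1,u0:u1]=1;M&=(C[...,2]>zlo)&(C[...,2]<zhi)&(d>0)
    P=C[M]
    r=cv2.minAreaRect(P[:,:2].astype(np.float32)*1000);print(name,len(P),"z",np.median(P[:,2]).round(4),"rect",np.round(r[0],1),np.round(r[1],1),round(r[2],2));return P
box(.02,.04,165,245,225,285,"tray rim")
print(box(.065,.095,165,245,225,285,"tab").mean(0))
print(box(.205,.235,380,450,240,290,"pump").mean(0))
box(.19,.21,270,410,220,310,"canopy")
box(.018,.034,270,410,220,310,"rails")
box(.01,.034,270,300,220,310,"flares")
big=cv2.resize(p[215:310,160:445],None,fx=2.8,fy=2.8,interpolation=cv2.INTER_CUBIC);cv2.imwrite("pics/topc.png",big)
E
```

```text
bench z 0.00043470529011679915 [ 6.08072612e-01  1.15631334e-02 -1.74036604e-04]
tray rim 366 z 0.0299 rect [508.1 177.2] [110.8  70. ] 75.03
tab 83 z 0.0798 rect [518.9 218.2] [25.  11.9] 74.66
[0.5184808  0.21735158 0.07905839]
pump 450 z 0.2163 rect [ 484.6 -239.4] [38.6 39.1] 86.08
[ 0.48444216 -0.23868951  0.21600658]
canopy 7078 z 0.1966 rect [482.3 -98.4] [123.5 176.3] 1.19
rails 109 z 0.0266 rect [ 483.3 -107. ] [107.2 252.9] 1.33
flares 210 z 0.0188 rect [481.6   2.4] [108.9  34.3] 1.4
```

View pics/topc.png

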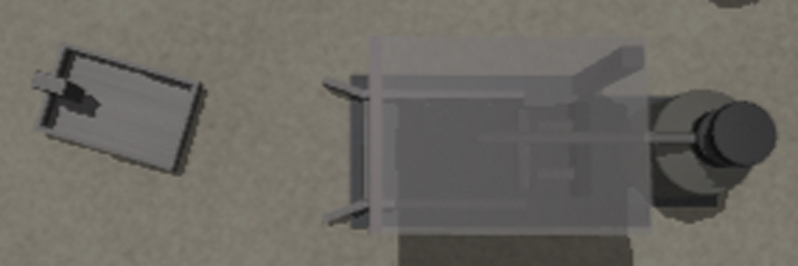

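Depth gives clean sizes that match the task: tray 110×70 at 30 mm, tab 25×12 at 80 mm, pump at 216 mm, canopy 124×176 mm. Next I plan the approach: over the station, then down to the pre-grasp pose.

```bash
cat >> h.py <<'E'
TR=np.array([.5081,.1772]);TY=np.radians(-105)
SO=np.array([.4818,-.0750]);SY=np.radians(-88.9)
def tool(yaw,tilt=40,flip=1):
    t=np.radians(tilt);ex=np.array([np.cos(yaw),np.sin(yaw),0]);ey=np.array([-np.sin(yaw),np.cos(yaw),0])*flip
    z=np.sin(t)*ex-np.cos(t)*np.array([0,0,1]);return np.c_[np.cross(ey,z),ey,z]
def at(o,yaw,p,Rt,off=.019):  # TCP putting grasp point at frame coords p
    c,s=np.cos(yaw),np.sin(yaw)
    return np.r_[o+np.array([c*p[0]-s*p[1],s*p[0]+c*p[1]]),p[2]]+off*Rt[:,2]
def rows(pos,Rc,tp,Rt,n,hand):
    pos,Rc=np.array(pos),np.array(Rc);out=[]
    for k in range(n):
        f=1/(n-k);t=np.round(Rc.T@(tp-pos)*1000*f,1 if n<4 else 0);a=np.round(R.from_matrix(Rc.T@Rt).as_rotvec()*f,2)
        out.append([hand,*t.tolist(),*a.tolist()]);pos=pos+Rc@t/1000;Rc=Rc@R.from_rotvec(a).as_matrix()
    print("max",np.abs(np.array(out)[:,1:]).max(0));print(str(out).replace(".0,",","));return pos,Rc
def now():
    from bench import state
    s=state();return s["tool_pos"],R.from_rotvec(s["orientation"]).as_matrix(),s
E
python3 - <<'E'
from h import *
p,Rc,s=now();print(Rc.round(2))
for f in(1,-1):
    print(f,np.degrees(R.from_matrix(Rc.T@tool(TY,40,f)).magnitude()))
f=min((1,-1),key=lambda f:R.from_matrix(Rc.T@tool(TY,40,f)).magnitude())
Rt=tool(TY,40,f);g=at(TR,TY,[-.043,0,.060],Rt);print("grasp tcp",g)
p,Rc=rows(p,Rc,p+[.05,.05,.15],Rc,3,.6)
p,Rc=rows(p,Rc,np.array([.50,-.1,.40]),Rc,9,.6)
p,Rc=rows(p,Rc,g-.10*Rt[:,2]+[0,0,.04],Rt,12,.6)
rows(p,Rc,g,Rt,4,.6)
E
```

```text
[[ 0.9   0.43 -0.  ]
 [ 0.43 -0.9   0.  ]
 [-0.   -0.   -1.  ]]
1 63.0013366891249
-1 133.5244973837013
grasp tcp [0.51606827 0.20693799 0.04544516]
max [22.2  8.1 50.   0.   0.   0. ]
[[0.6, 22.2, -8, -50, 0, 0, 0.0], [0.6, 22.2, -8, -50, 0, 0, 0.0], [0.6, 22.2, -8.1, -50, 0, 0, 0.0]]
max [39. 39.  4.  0.  0.  0.]
[[0.6, 38, -38, -3, 0, 0, 0.0], [0.6, 38, -39, -3, 0, 0, 0.0], [0.6, 38, -38, -3, 0, 0, 0.0], [0.6, 38, -39, -3, 0, 0, 0.0], [0.6, 38, -38, -3, 0, 0, 0.0], [0.6, 38, -39, -3, 0, 0, 0.0], [0.6, 38, -38, -3, 0, 0, 0.0], [0.6, 38, -39, -3, 0, 0, 0.0], [0.6, 39, -38, -4, 0, 0, 0.0]]
max [3.6e+01 2.7e+01 2.0e+01 3.0e-02 6.0e-02 7.0e-02]
[[0.6, 16, -27, 20, -0.03, -0.05, -0.07], [0.6, 18, -26, 18, -0.02, -0.05, -0.07], [0.6, 21, -25, 17, -0.02, -0.06, -0.07], [0.6, 24, -24, 15, -0.03, -0.06, -0.07], [0.6, 26, -22, 13, -0.03, -0.05, -0.07], [0.6, 28, -21, 11, -0.02, -0.05, -0.07], [0.6, 30, -19, 9, -0.02, -0.06, -0.07], [0.6, 32, -17, 7, -0.03, -0.06, -0.07], [0.6, 33, -15, 4, -0.03, -0.05, -0.07], [0.6, 34, -12, 2, -0.02, -0.05, -0.07], [0.6, 36, -10, -0, -0.02, -0.06, -0.07], [0.6, 36, -8, -3, -0.03, -0.05, -0.06]]
max [ 7.  0. 33.  0.  0.  0.]
[[0.6, 6, -0, 33, 0, -0, -0.0], [0.6, 6, -0, 33, 0, -0, -0.0], [0.6, 6, -0, 33, 0, -0, -0.0], [0.6, 7, -0, 32, 0, -0, -0.0]]
```

```bash
python3 -m creep '[[0.6,22,-8,-50,0,0,0],[0.6,22,-8,-50,0,0,0],[0.6,22,-8,-50,0,0,0],[0.6,38,-38,-3,0,0,0],[0.6,38,-38,-3,0,0,0],[0.6,38,-38,-3,0,0,0],[0.6,38,-38,-3,0,0,0],[0.6,38,-38,-3,0,0,0],[0.6,38,-38,-3,0,0,0]]'
python3 - <<'E'
from h import *
p,Rc,s=now();print(p,s["q"].round(2))
Rt=tool(TY);g=at(TR,TY,[-.043,0,.060],Rt)
rows(p,Rc,g-.10*Rt[:,2]+[0,0,.04],Rt,14,.6)
E
```

```text
clock: 1.23
tool_pos: [0.4468, -0.2549, 0.3905]
orientation: [-3.065, -0.688, 0.001]
wrist_force: [-0.2, 0.8, 0.0]
width: 0.0528
grasp_force: 0.0
[ 0.44675025 -0.25488705  0.39050349] [ 0.57  0.1  -0.19  1.68  0.02  1.36 -0.75]
max [4.0e+01 3.1e+01 1.6e+01 3.0e-02 5.0e-02 6.0e-02]
[[0.6, 22, -31, 16, -0.02, -0.05, -0.06], [0.6, 24, -30, 15, -0.02, -0.05, -0.06], [0.6, 27, -29, 13, -0.02, -0.05, -0.06], [0.6, 29, -27, 11, -0.02, -0.05, -0.06], [0.6, 31, -26, 9, -0.02, -0.05, -0.06], [0.6, 33, -24, 7, -0.02, -0.05, -0.06], [0.6, 34, -22, 4, -0.02, -0.04, -0.06], [0.6, 36, -20, 3, -0.02, -0.05, -0.06], [0.6, 37, -18, 0, -0.02, -0.05, -0.06], [0.6, 38, -16, -2, -0.03, -0.04, -0.06], [0.6, 39, -13, -4, -0.02, -0.05, -0.06], [0.6, 39, -11, -6, -0.03, -0.04, -0.05], [0.6, 40, -9, -8, -0.02, -0.05, -0.06], [0.6, 40, -7, -10, -0.03, -0.04, -0.05]]
```

```bash
python3 -m creep '[[0.6,22,-31,16,-0.02,-0.05,-0.06],[0.6,24,-30,15,-0.02,-0.05,-0.06],[0.6,27,-29,13,-0.02,-0.05,-0.06],[0.6,29,-27,11,-0.02,-0.05,-0.06],[0.6,31,-26,9,-0.02,-0.05,-0.06],[0.6,33,-24,7,-0.02,-0.05,-0.06],[0.6,34,-22,4,-0.02,-0.04,-0.06],[0.6,36,-20,3,-0.02,-0.05,-0.06],[0.6,37,-18,0,-0.02,-0.05,-0.06],[0.6,38,-16,-2,-0.03,-0.04,-0.06]]' &&  python3 -m creep '[[0.6,39,-13,-4,-0.02,-0.05,-0.06],[0.6,39,-11,-6,-0.03,-0.04,-0.05],[0.6,40,-9,-8,-0.02,-0.05,-0.06],[0.6,40,-7,-10,-0.03,-0.04,-0.05],[0.6,0,0,0,0,0,0]]'
python3 - <<'E'
from h import *
from bench import camera,camera_model
p,Rc,s=now();print(p,s["q"].round(2))
Rt=tool(TY);g=at(TR,TY,[-.043,0,.060],Rt)
rows(p,Rc,g,Rt,5,.6)
m=camera_model("wrist");im,d=camera("wrist");cv2.imwrite("pics/w1.png",im)
C=cloud(m,d);M=(C[...,2]>.07)&(C[...,2]<.09)&(d>0)&(np.hypot(C[...,0]-.519,C[...,1]-.218)<.04)
P=C[M];print(len(P),P.mean(0) if len(P) else 0,cv2.minAreaRect(P[:,:2].astype(np.float32)*1000) if len(P)>5 else 0)
E
```

```text
clock: 2.48
tool_pos: [0.5088, 0.1178, 0.2261]
orientation: [2.398, 1.406, -0.591]
wrist_force: [0.2, -0.8, -0.5]
width: 0.0529
grasp_force: 0.0
clock: 3.1
tool_pos: [0.5299, 0.2712, 0.1585]
orientation: [2.069, 1.599, -0.753]
wrist_force: [-0.2, 0.1, -0.2]
width: 0.0528
grasp_force: 0.0
[0.52992628 0.27117798 0.15850562] [-0.45  0.8  -0.53  1.41  0.6   1.73 -1.35]
max [5.0e+00 1.0e+00 2.6e+01 0.0e+00 0.0e+00 1.0e-02]
[[0.6, 4, 1, 26, 0, -0, 0.0], [0.6, 5, 0, 26, 0, -0, 0.0], [0.6, 4, 1, 26, 0, -0, 0.0], [0.6, 5, 0, 25, 0, -0, 0.0], [0.6, 4, 1, 26, 0, -0, 0.01]]
396 [0.52176572 0.22185935 0.07860789] ((520.8142700195312, 217.696044921875), (24.48219871520996, 11.286311149597168), 74.73303985595703)
```

View pics/w1.png

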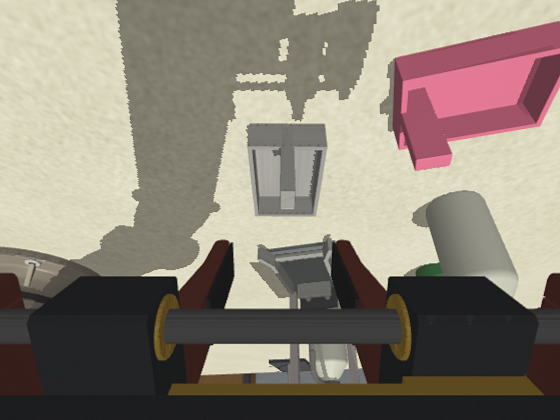

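The tray is centred between the fingers at (287,165), its tab at (288,195), and the pink one stays clear on the right. Descending and gripping.

```bash
python3 -m creep '[[0.6,4,1,26,0,0,0],[0.6,5,1,26,0,0,0],[0.6,4,1,26,0,0,0],[0.6,5,0,25,0,0,0],[0.6,4,1,26,0,0,0.01],[0.6,0,0,0,0,0,0]]'
python3 - <<'E'
from h import *
p,Rc,s=now();print(p,s["q"].round(2))
Rt=tool(TY);g=at(TR,TY,[-.043,0,.060],Rt);print(g-p,Rc.T@(g-p)*1000,s["wrist_force"])
E
```

```text
clock: 3.9
tool_pos: [0.5199, 0.1993, 0.0486]
orientation: [2.082, 1.574, -0.749]
wrist_force: [-0.0, -0.4, 0.7]
width: 0.0524
grasp_force: 0.0
[0.5198629  0.19927956 0.04857187] [-0.38  0.87 -0.5   1.59  0.66  1.51 -1.42]
[-0.00379463  0.00765843 -0.00312671] [ 6.83368641 -5.74977833 -1.75152863] [-0.00333354 -0.40503903  0.65414077]
```

```bash
python3 -m creep '[[0.6,7,-5,-2,0,0,0],[0.6,0,0,0,0,0,0],[0.6,0,0,0,0,0,0]]'
python3 - <<'E'
from h import *
p,Rc,s=now()
Rt=tool(TY);g=at(TR,TY,[-.043,0,.060],Rt);print(Rc.T@(g-p)*1000,R.from_matrix(Rc.T@Rt).as_rotvec())
E
```

```text
clock: 4.28
tool_pos: [0.517, 0.2113, 0.0463]
orientation: [2.081, 1.579, -0.743]
wrist_force: [-0.5, -0.2, 0.1]
width: 0.0525
grasp_force: 0.0
[-2.89413896  0.22366202  3.57005413] [ 0.00538875 -0.00295709 -0.01267003]
```

```bash
python3 -m creep '[[0.6,-2.5,1,3,0,0,-0.01],[0,0,0,0,0,0,0],[0,0,0,0,0,0,0],[0,0,0,0,0,0,0],[0,0,0,0,0,0,0]]'
python3 - <<'E'
from h import *
p,Rc,s=now();print(s["grasp_force"],s["width"])
Rt=tool(TY);g=at(TR,TY,[-.043,0,.060],Rt);print(Rc.T@(g-p)*1000,R.from_matrix(Rc.T@Rt).as_rotvec())
E
```

```text
clock: 4.9
tool_pos: [0.5168, 0.2066, 0.045]
orientation: [2.075, 1.59, -0.748]
wrist_force: [0.2, -0.2, 0.2]
width: 0.0162
grasp_force: 0.0
0.0 0.016166219371227444
[-0.12620582 -0.76124935 -0.44272144] [ 0.00446421 -0.00184607 -0.00280339]
```

```bash
python3 -m creep '[[0,0,0,0,0,0,0],[0,0,0,0,0,0,0],[0,-8.5,0,-10,0,0,0],[0,-8.5,0,-10,0,0,0],[0,-8.5,0,-10,0,0,0],[0,0,0,0,0,0,0],[0,0,0,0,0,0,0]]'
cat >> h.py <<'E'
def look(fit=True):
    from bench import camera,camera_model
    m=camera_model("scene");im,d=camera("scene");return im,cloud(m,d),d
E
python3 - <<'E'
from h import *
im,C,d=look();cv2.imwrite("pics/lift.png",cv2.resize(im[130:400,230:520],None,fx=2,fy=2));p,Rc,s=now();print(p,R.from_matrix(Rc.T@tool(TY)).as_rotvec(),s["wrist_force"],s["torque"])
E
```

```text
clock: 5.78
tool_pos: [0.5165, 0.2061, 0.0844]
orientation: [2.075, 1.59, -0.748]
wrist_force: [0.1, 0.7, -1.5]
width: 0.0119
grasp_force: 30.0
[0.51633405 0.20604363 0.08419237] [ 0.00428172 -0.00141946 -0.00273513] [ 0.12127346 -0.26531797 -2.37890782] [ 0.87557884 -0.2730405   0.01781612]
```

View pics/lift.png

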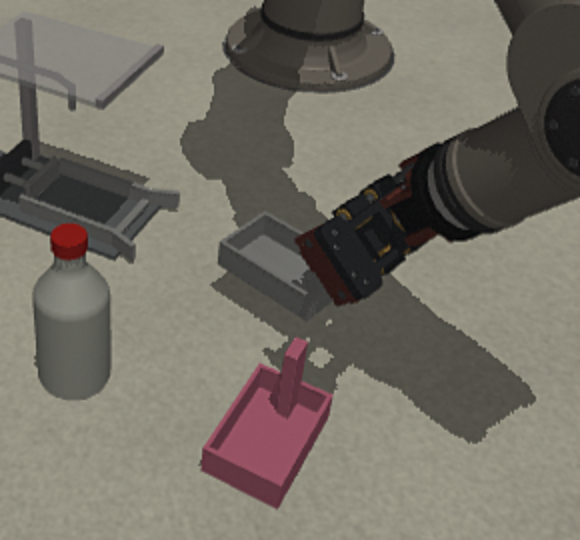

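The tray is lifted about level: crop centre (270,265), with the pink tray and wash bottle untouched. Moving to a staging pose in front of the mouth.

```bash
python3 - <<'E'
from h import *
p,Rc,s=now()
Rt=tool(SY);g=at(SO,SY,[-.208,0,.085],Rt);print(g)
rows(p,Rc,g,Rt,5,0)
E
```

```text
[0.47804139 0.12075095 0.07044516]
max [12.    7.   14.    0.04  0.    0.05]
[[0, -12, -3, 14, -0.04, -0, -0.04], [0, -12, -4, 14, -0.03, 0, -0.04], [0, -12, -5, 14, -0.04, 0, -0.05], [0, -12, -6, 13, -0.03, 0, -0.04], [0, -12, -7, 13, -0.04, 0, -0.05]]
```

```bash
python3 -m creep '[[0,-12,-3,14,-0.04,0,-0.04],[0,-12,-4,14,-0.03,0,-0.04],[0,-12,-5,14,-0.04,0,-0.05],[0,-12,-6,13,-0.03,0,-0.04],[0,-12,-7,13,-0.04,0,-0.05],[0,0,0,0,0,0,0],[0,0,0,0,0,0,0],[0,0,0,0,0,0,0]]'
cat >> h.py <<'E'
def st(P):
    c,s=np.cos(SY),np.sin(SY);q=P[...,:2]-SO;return np.stack([c*q[...,0]+s*q[...,1],-s*q[...,0]+c*q[...,1],P[...,2]],-1)
def err(p):
    tp,Rc,s=now();Rt=tool(SY);g=at(SO,SY,p,Rt)
    print("err tool mm",(Rc.T@(g-tp)*1000).round(1),"rot",R.from_matrix(Rc.T@Rt).as_rotvec().round(4),"F",s["wrist_force"].round(1))
    print("grasp in station",(st(tp-.019*Rc[:,2])*1000).round(1))
E
python3 - <<'E'
from h import *
from bench import camera,camera_model
err([-.208,0,.085])
for n in("top","wrist"):
    m=camera_model(n);im,d=camera(n);S=st(cloud(m,d))*1000;cv2.imwrite(f"pics/{n}_s.png",im);np.save(f"pics/{n}_s.npy",S)
    # tray: region x<-100, rim/floor
    M=(d>0)&(S[...,0]>-230)&(S[...,0]<-100)&(abs(S[...,1])<42)&(S[...,2]>15)&(S[...,2]<62)
    hsv=cv2.cvtColor(im,cv2.COLOR_BGR2HSV);M&=hsv[...,1]<60
    P=S[M];print(n,len(P));F=P[P[:,2]>47]
    for nm,Q in(("rim",F),("floor",P[(P[:,2]<42)&(P[:,2]>22)])):
        if len(Q)>20:
            for _ in range(3):
                A=np.c_[Q[:,:2],np.ones(len(Q))];c=np.linalg.lstsq(A,Q[:,2],rcond=None)[0];r=Q[:,2]-A@c;Q=Q[abs(r)<max(1.5,2*r.std())] if True else Q
            print(nm,len(Q),"slopes",c.round(3),"mean",Q.mean(0).round(1),"rng",np.percentile(Q,[1,99],axis=0).round(1).tolist(),cv2.minAreaRect(Q[:,:2].astype(np.float32)))
E
```

```text
clock: 6.82
tool_pos: [0.4789, 0.122, 0.0706]
orientation: [1.794, 1.834, -0.649]
wrist_force: [0.1, 0.1, -2.5]
width: 0.0122
grasp_force: 30.0
err tool mm [-0.8 -0.9  0.9] rot [ 0.0041 -0.001   0.0009] F [ 0.1  0.1 -2.5]
grasp in station [-209.2    0.8   85.1]
top 1611
rim 284 slopes [3.0000e-03 1.0000e-02 5.6598e+01] mean [-160.5   -1.3   56.1] rng [[-221.3, -33.8, 52.7], [-112.5, 34.2, 59.1]] ((-167.0711669921875, 0.2917366027832031), (109.07445526123047, 67.77224731445312), 0.24951621890068054)
floor 1121 slopes [1.0000e-03 0.0000e+00 3.0218e+01] mean [-1.619e+02 -1.000e-01  3.000e+01] rng [[-215.9, -29.0, 27.3], [-117.5, 30.0, 33.0]] ((-166.49850463867188, -2.4514389038085938), (102.59683227539062, 64.97248840332031), 0.10028058290481567)
wrist 10647
rim 3951 slopes [3.0000e-02 4.0000e-03 5.9988e+01] mean [-207.2    0.4   53.8] rng [[-221.0, -34.1, 47.4], [-140.6, 35.3, 58.3]] ((-174.411376953125, 0.6641159057617188), (94.93380737304688, 70.43287658691406), 0.3548528254032135)
floor 4592 slopes [-4.5000e-02  3.0000e-03  2.4391e+01] mean [-188.2    0.6   32.9] rng [[-220.9, -33.2, 28.1], [-114.2, 34.1, 40.7]] ((-167.23828125, 0.3387298583984375), (70.12246704101562, 108.83390045166016), 89.76026153564453)
```

View pics/wrist_s.png

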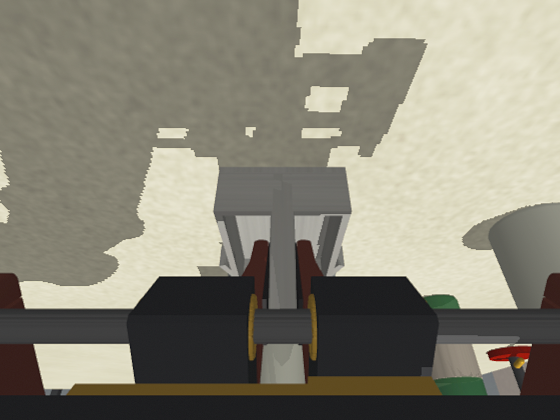

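Held level (slope about 0), centred at station (-167, 0.3), underside about 26 mm. In the picture the tab is gripped at (283,270), with the mouth ahead. Going in to just short of the back plate, 5 mm lower.

```bash
python3 -m creep '[[0,3,0,4,0,0,0],[0,-19,0,16,0,0,0],[0,-19,0,16,0,0,0],[0,-19,0,16,0,0,0],[0,-19,0,16,0,0,0],[0,-19,0,16,0,0,0],[0,-19,0,16,0,0,0],[0,0,0,0,0,0,0],[0,0,0,0,0,0,0],[0,0,0,0,0,0,0]]'
python3 - <<'E'
from h import *
err([-.036,0,.081])
E
```

```text
clock: 8.18
tool_pos: [0.4821, -0.027, 0.0653]
orientation: [1.792, 1.836, -0.649]
wrist_force: [0.5, -0.2, -1.8]
width: 0.0118
grasp_force: 30.0
err tool mm [-19.3  -1.3  14.6] rot [ 0.0052 -0.0011  0.0028] F [ 0.5 -0.2 -1.8]
grasp in station [-60.2   1.1  79.9]
```

```bash
python3 -m creep '[[0,-6,-0.5,5,0,0,0],[0,-6,0,5,0,0,0],[0,-4,0,3.3,0,0,0],[0,-2.7,0,2.3,0,0,0],[0,0,0,0,0,0,0],[0,0,0,0,0,0,0]]'
python3 - <<'E'
from h import *
err([-.036,0,.081])
E
```

```text
clock: 8.93
tool_pos: [0.4821, -0.0514, 0.0655]
orientation: [1.794, 1.835, -0.648]
wrist_force: [-0.6, 5.9, 1.6]
width: 0.012
grasp_force: 30.0
err tool mm [-0.5 -0.7 -0.8] rot [ 0.005  -0.002   0.0019] F [-0.6  5.9  1.6]
grasp in station [-35.8   0.6  80.1]
```

```bash
python3 -m creep '[[0,2.6,0,3,0,0,0],[0,2.6,0,3,0,0,0],[0,2.6,0,3,0,0,0],[0,0,0,0,0,0,0],[0,0,0,0,0,0,0]]'
python3 - <<'E'
from h import *
err([-.036,0,.066])
from bench import camera,camera_model
im,C,d=look();S=st(C)*1000
M=(d>0)&(abs(S[...,1])<28)&(S[...,0]>-45)&(S[...,0]<48)&(S[...,2]<22)&(S[...,2]>0)
Q=S[M];A=np.c_[Q[:,:2],np.ones(len(Q))];print(len(Q),np.linalg.lstsq(A,Q[:,2],rcond=None)[0],np.median(Q,0))
cv2.imwrite("pics/in.png",cv2.resize(im[110:280,180:340],None,fx=3.5,fy=3.5))
E
```

```text
clock: 9.55
tool_pos: [0.4825, -0.0508, 0.0533]
orientation: [1.794, 1.836, -0.647]
wrist_force: [0.5, 5.4, -0.3]
width: 0.0119
grasp_force: 30.0
err tool mm [ 0.9 -1.2  1.7] rot [ 0.0058 -0.0029  0.0022] F [ 0.5  5.4 -0.3]
grasp in station [-36.4   1.   67.9]
247 [-1.70426373e-02 -7.75383957e-03  1.31618070e+01] [ 16.18976277 -10.19814713  12.78719042]
```

View pics/in.png

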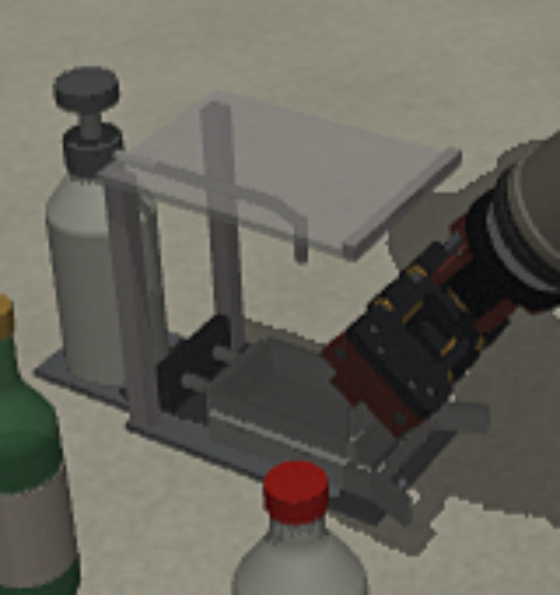

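The tray is inside the rails with the plate pushed back (crop (195,385)), its front end about 2 mm above the floor. Lowering the last bit with a light press.

```bash
python3 -m creep '[[0,1.5,0,1.7,0,0,0],[0,0.8,0,0.9,0,0,0],[0,0,0,0,0,0,0],[0,0,0,0,0,0,0]]'
python3 - <<'E'
from h import *
err([-.036,0,.066])
E
```

```text
clock: 10.1
tool_pos: [0.4826, -0.051, 0.0509]
orientation: [1.793, 1.834, -0.648]
wrist_force: [-1.1, 8.0, 7.7]
width: 0.0115
grasp_force: 30.0
err tool mm [-0.5 -1.2 -0.3] rot [ 0.0059 -0.0011  0.0016] F [-1.1  8.   7.7]
grasp in station [-36.2   1.1  65.4]
```

```bash
python3 -m creep '[[0,2.3,0,-1.9,0,0,0],[0,2.3,0,-1.9,0,0,0],[0,0,0,0,0,0,0],[0.35,0,0,0,0,0,0],[0.35,0,0,0,0,0,0],[0.35,0,0,0,0,0,0]]'
python3 - <<'E'
from h import *
err([-.043,0,.066]);im,C,d=look();S=st(C)*1000
M=(d>0)&(abs(S[...,1])<28)&(S[...,0]>-40)&(S[...,0]<46)&(S[...,2]<22)&(S[...,2]>0)
Q=S[M];A=np.c_[Q[:,:2],np.ones(len(Q))];print(len(Q),np.linalg.lstsq(A,Q[:,2],rcond=None)[0],np.median(Q,0))
E
```

```text
clock: 10.85
tool_pos: [0.4814, -0.0465, 0.0498]
orientation: [1.793, 1.834, -0.652]
wrist_force: [-0.0, 0.5, 0.7]
width: 0.0304
grasp_force: 0.0
err tool mm [ 0.7 -0.2 -2.7] rot [0.0033 0.0001 0.002 ] F [-0.   0.5  0.7]
grasp in station [-40.7   0.1  64.4]
245 [-0.02315424 -0.01229561 10.94923445] [14.69253556 -9.00568859 10.48958537]
```

```bash
python3 -m creep '[[0.35,0,0,-15,0,0,0],[0.35,0,0,-25,0,0,0],[0.35,0,0,-30,0,0,0],[0.35,0,0,-40,0,0,0],[0.35,0,0,-40,0,0,0],[0.35,0,0,-40,0,0,0],[0.35,0,0,-40,0,0,0],[0.35,0,0,0,0,0,0]]'
python3 - <<'E'
from h import *
from bench import camera,camera_model
im,C,d=look();S=st(C)*1000
cv2.imwrite("pics/seated.png",cv2.resize(im[110:280,180:340],None,fx=3.5,fy=3.5))
M=(d>0)&(abs(S[...,1])<8)&(S[...,0]>-80)&(S[...,0]<-10)&(S[...,2]<100)&(S[...,2]>60);print("tab",M.sum(),S[M].mean(0),np.percentile(S[M],[2,98],axis=0))
m=camera_model("top");im,d=camera("top");S=st(cloud(m,d))*1000;cv2.imwrite("pics/t2.png",im)
M=(d>0)&(S[...,0]>150)&(S[...,0]<180)&(abs(S[...,1])<30)&(S[...,2]>205);print("cap",S[M].mean(0),M.sum())
p,Rc,s=now();print(p,s["q"].round(2))
E
```

```text
clock: 11.9
tool_pos: [0.4785, 0.1051, 0.2286]
orientation: [1.792, 1.837, -0.642]
wrist_force: [-0.7, -0.4, -0.5]
width: 0.0306
grasp_force: 0.0
tab 122 [-45.57709407   4.32550405  76.75124923] [[-55.88501115  -4.06732488  60.48067979]
 [-32.19556157   7.91856494  87.73427177]]
cap [164.69194729  -0.61679498 216.23317259] 375
[0.47770711 0.10140956 0.22631903] [-0.24  0.45 -0.59  1.85  0.7   1.53 -1.09]
```

View pics/seated.png

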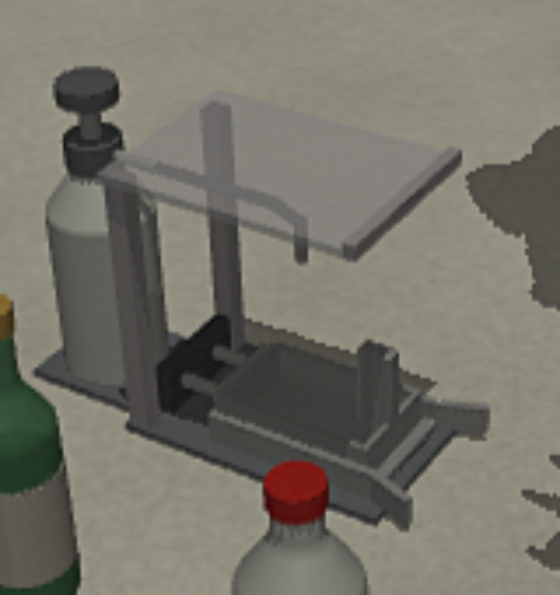

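Tab spans station x -56 to -32 with its top near 87 mm, so the tray is seated behind the sill. The crop shows it lying flat, with the tab at (378,395). Next, the pump.

```bash
python3 - <<'E'
from h import *
p,Rc,s=now();Rt=tool(SY,0)
p,Rc=rows(p,Rc,p+[0,-.02,.12],Rc,3,0)
p,Rc=rows(p,Rc,at(SO,SY,[.165,-.0006,.30],Rt,0),Rt,10,0)
E
```

```text
max [30.9  0.1 26.4  0.   0.   0. ]
[[0, -30.8, -0.1, -26.4, 0, 0, 0.0], [0, -30.8, -0.1, -26.3, 0, 0, 0.0], [0, -30.9, -0, -26.4, 0, 0, 0.0]]
max [32.    1.   24.    0.    0.07  0.  ]
[[0, -22, -0, 24, 0, 0.07, 0.0], [0, -23, -0, 23, 0, 0.07, 0.0], [0, -25, -0, 21, 0, 0.07, 0.0], [0, -26, -0, 19, 0, 0.07, 0.0], [0, -27, -0, 17, 0, 0.07, 0.0], [0, -29, -0, 15, 0, 0.07, 0.0], [0, -30, -0, 13, 0, 0.07, 0.0], [0, -30, -0, 11, 0, 0.07, 0.0], [0, -31, -1, 10, 0, 0.07, 0.0], [0, -32, -0, 7, 0, 0.07, 0.0]]
```

```bash
python3 -m creep '[[0,-31,0,-26,0,0,0],[0,-31,0,-26,0,0,0],[0,-31,0,-26,0,0,0]]' && python3 -m creep '[[0,-22,0,24,0,0.07,0],[0,-23,0,23,0,0.07,0],[0,-25,0,21,0,0.07,0],[0,-26,0,19,0,0.07,0],[0,-27,0,17,0,0.07,0],[0,-29,0,15,0,0.07,0],[0,-30,0,13,0,0.07,0],[0,-30,0,11,0,0.07,0],[0,-31,0,10,0,0.07,0],[0,-32,0,7,0,0.07,0]]' && python3 -m creep '[[0,0,0,0,0,0,0],[0,0,0,0,0,0,0],[0,0,0,0,0,0,0]]'
python3 - <<'E'
from h import *
p,Rc,s=now();Rt=tool(SY,0);rows(p,Rc,at(SO,SY,[.165,-.0006,.225],Rt,0),Rt,4,0);print((st(p)*1000).round(1))
E
```

```text
clock: 12.38
tool_pos: [0.4777, 0.0785, 0.3458]
orientation: [1.794, 1.833, -0.655]
wrist_force: [1.1, -1.1, -0.5]
width: 0.0042
grasp_force: 0.0
clock: 13.62
tool_pos: [0.4841, -0.2423, 0.2978]
orientation: [-2.195, -2.242, -0.005]
wrist_force: [1.4, 0.9, -0.7]
width: 0.0002
grasp_force: 0.0
clock: 14.0
tool_pos: [0.4857, -0.2392, 0.299]
orientation: [-2.193, -2.249, -0.004]
wrist_force: [-0.1, 0.3, -0.5]
width: 0.0005
grasp_force: 0.0
max [1.0e+00 1.0e+00 1.9e+01 0.0e+00 0.0e+00 1.0e-02]
[[0, -0, -0, 18, 0, -0, 0.0], [0, -0, -0, 19, 0, -0, 0.0], [0, -0, -1, 18, 0, -0, 0.0], [0, -1, -0, 19, 0, -0, 0.01]]
[164.2   0.8 299. ]
```

```bash
python3 -m creep '[[0,0,0,18,0,0,0],[0,0,-1,18,0,0,0],[0,-1,0,19,0,0,0],[0,0,0,19,0,0,0],[0,0,0,0,0,0,0],[0,0,0,4,0,0,0],[0,0,0,4,0,0,0],[0,0,0,4,0,0,0],[0,0,0,0,0,0,0]]' && python3 -m creep '[[0,0,0,3,0,0,0],[0,0,0,3,0,0,0],[0,0,0,0,0,0,0],[0,0,0,0,0,0,0]]'
```

```text
clock: 15.12
tool_pos: [0.4853, -0.2415, 0.2136]
orientation: [2.195, 2.246, 0.005]
wrist_force: [0.3, 0.0, 1.9]
width: 0.0003
grasp_force: 1.6
clock: 15.62
tool_pos: [0.4854, -0.2415, 0.2078]
orientation: [2.195, 2.246, 0.005]
wrist_force: [-0.9, 0.3, 6.9]
width: 0.0006
grasp_force: 3.3
```

```bash
python3 -m creep '[[0,0,0,2,0,0,0],[0,0,0,1,0,0,0],[0,0,0,0,0,0,0],[0,0,0,0,0,0,0]]'
```

```text
clock: 16.12
tool_pos: [0.4855, -0.2416, 0.2062]
orientation: [2.195, 2.246, 0.005]
wrist_force: [-4.4, 1.9, 16.5]
width: 0.0
grasp_force: 8.4
```

Force has jumped to 16.5 N at z = 0.206, so the cap is on its end stop. Backing off.

```bash
python3 -m creep '[[0,0,0,0,0,0,0],[0,0,0,-5,0,0,0],[0,0,0,-8,0,0,0],[0,0,0,-25,0,0,0],[0,0,0,-40,0,0,0],[0,0,0,-40,0,0,0],[0,0,-40,0,0,0,0],[0,0,0,0,0,0,0],[0,0,0,0,0,0,0]]'
python3 - <<'E'
from h import *
from bench import camera,camera_model
im,C,d=look();S=st(C)*1000;cv2.imwrite("pics/end.png",im)
M=(d>0)&(abs(S[...,1])<8)&(S[...,0]>-80)&(S[...,0]<-10)&(S[...,2]<100)&(S[...,2]>60);print("tab",M.sum(),np.percentile(S[M],[2,98],axis=0))
M=(d>0)&(S[...,0]>140)&(S[...,0]<190)&(abs(S[...,1])<25)&(S[...,2]>200)&(S[...,2]<235);print("cap top",np.percentile(S[M][:,2],[50,90,97]))
E
```

```text
clock: 17.25
tool_pos: [0.4447, -0.2426, 0.3218]
orientation: [-2.196, -2.246, -0.004]
wrist_force: [-0.0, 0.0, -0.2]
width: 0.0006
grasp_force: 0.0
tab 114 [[-56.12840016  -4.09573351  61.95568917]
 [-31.91558703   7.89738415  87.91979084]]
cap top [215.08254638 216.78701568 217.42757811]
```

View pics/end.png

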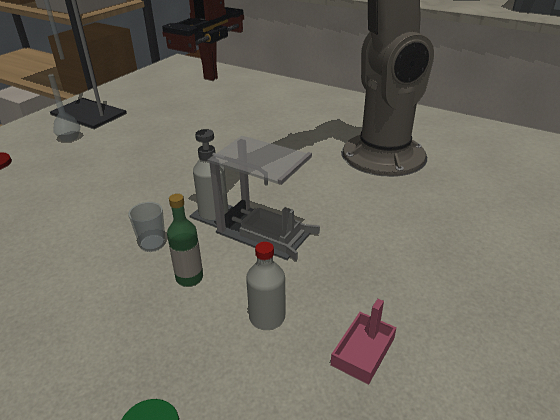

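The tray sits clipped in the station (tab at (288,215)), the pump cap is up again at (205,134), and all bystanders are where they were.

```bash
python3 -c "
from bench import *
print(job_done())"
```

```text
the job is handed in; nothing more can be done
None
```

The job is handed in: the tray is seated flat behind the sill, then the pump cap was pressed fully down (16.5 N at its end stop) and came back up, all in about 17 s with nothing else in the scene moved.

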